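# Load a candle into a ratchet-lift candle stand

### The arm

A 6-joint arm with a two-finger parallel gripper is mounted at the origin on the work surface; the furniture and walls round the work are solid. World frame = base frame: x ahead of the robot, y to its left, z up, the work surface at z = 0. Lengths are in m, angles in degrees, forces in N, time in s.
With the tool pointing down it reaches from about 0.3 to 0.85 m from the base axis. Payload 5.4 kg.
Tool frame: the origin (TCP) lies on the front face of the gripper's body, between the roots of the fingers; the fingertips stand ahead of it and the grasp point (between the pads) lies 54 mm ahead of it (tips_ahead is the z of the fingertips in the tool frame, in m); z points along the fingers, y is the line along which they close (so a half turn about z gives the same grasp; the last joint's range is limited). The gripper opens to 85 mm and grips with 20 to 120 N. Pads are 22 mm wide; open, the fingers measure 114 mm over their backs; the gripper's body (76 mm by 85 mm) begins 54 mm behind the grasp point. The pads swing forward as they close: fully open they stand 13 mm farther back than shut.
Start: joints at [-77.928, 9.076, 91.501, -0, 79.423, -12.038], TCP at [0.235, -0.525, 0.304] pointing down, gripper open.
Joint ranges: [-166.64, 166.64], [-54.1, 131.32], [10.49, 154.53], [-73.88, 253.88], [9.74, 151.15], [-171.62, 171.62]. Speed limits (degrees/s): [147.25, 147.25, 180, 180, 180, 180].

### API

Orientations are given as [roll, pitch, yaw] about the fixed x, y, z axes, in that order (R = Rz(yaw) Ry(pitch) Rx(roll)).
In Python, from workcell import read_state, get_image, close_job, look_for, tips_ahead gives the robot as it stands.
- The arm moves only by the shell command python3 -m creep 'ROWS' [FORCE]. ROWS is JSON, a list of rows, each an object with "translation": the shift along the tool's x, y, z in cm, a list of three; "delta_rot": the turn, a rotation vector about the tool's x, y, z in degrees, a list of three; "jaw": the closure, from 0 (fully open) to 1 (shut). In form: [{"translation": [x, y, z], "delta_rot": [rx, ry, rz], "jaw": jaw}, ...]. A call has 1 to 20 rows; each row is the pose to reach, as a shift and turn from the pose commanded when the call began, along the tool's axes at that moment; what a row does not reach only later rows make up. A row lasts 1/10 s, in which the tool goes at most 50 mm and 8.59 degrees, less where a joint would pass 70% of its speed; a pose out of reach is approached as far as the arm can. A call with a gripper value outside its range is refused whole. The fingers move at their own pace and stop on an object; FORCE is the grip in N (left out, the last holds). Time passes only in rows, so rows that repeat a pose let the fingers close. It gives the time, the measured TCP pose, the force, the opening and the grip force at its end, in the units of the state.
- read_state(): the state, without advancing time (a new reading comes with each control period).
- get_image(name): name is "scene" or "side" or "wrist"; returns a dict with "frame" (480x640x3 uint8, red, green, blue), "mtx" (3x3 intrinsics, pixels), "extrinsics" (4x4, takes a point from world to camera coordinates). Camera axes: x right, y up, looking along -z (the intrinsics and any distortion apply to the point x, -y, -z); pixel columns grow to the right and rows downward; lengths in m; the calibration is good to about 2 mm. A picture is of the moment at which its call begins. There is no depth.
- close_job(): hands the job in; it is judged then, once.
Trained networks look in a picture, given as the dict that the camera call returned (one of the last four; its "shot" number tells which), for a name from the list of things; names that differ only in an ending like _2 or _b are one class to them, and where a whole thing is asked for, a point or a joint stands for the part that bears it (a point fixed in the world has none). Each returns a list of dicts, best first, with "score" (0 to 1); they miss things now and then, are a little off and sometimes report something else, mostly with a low value. They report only what shows in the picture. A call takes as long as a camera call. They do not tell look-alikes from the thing itself.
- look_for(picture, name): "rect" ([left, top, width, height] in pixels, round what is visible of it).
The state is a dict: "time": time; "joints": joint angles; "qd": joint speeds; "joint_torque": joint torques, N m; "tcp_pos": TCP position; "tool_rot": TCP orientation; "contact_force": force on the tool from outside, world axes, zero at the start; "torque": the same for the moment, N m; "gripper_width": opening from 0.0 (shut) to 1.0 (fully open); "grip_force": force on a finger pad.
Only numpy, scipy, OpenCV 4.12 (cv2) and the standard library are available. Lean on these libraries where they do the work, as an engineer would, in place of code of your own. Each camera call takes 0.05 s, during which the arm holds its last target. There are 200 camera calls.

### The job

Load the candle into the ratchet candle stand: first pull the rail up by its wooden bar, tooth by tooth, until it bears gently against its top stop, and let go so the pawl holds it. Then stand the candle upright on the middle of the raised plate, and press the pawl's red pad down gently, keeping it down until the candle has sunk all the way into the sleeve; leave the things around it where they are.

Things in the scene. Friction and masses are not known exactly. Their poses are not given: they have to be found in the camera images.
- stand: Fixed candle stand: dark wood base 116 x 260 x 10 mm; square dark steel sleeve, inside 76 mm, outside 82 mm, rim 95 mm above the counter. Origin on the counter under the sleeve's middle, z up; may be turned about z. Toward its +y follow the upright toothed rail (95 mm from the middle; a guide post 132 mm tall on its +x side) and the brass pawl with its red pad (181 mm).
- rail (a joint): Rail height in m, 0 fully down. The pawl holds it at 0.010, 0.022 ... 0.070 (12 mm teeth). It meets top_stop somewhere from 0.072 to 0.078. Raising takes 3 to 12 N, rising over each tooth and letting go with a click; at the stop the force climbs abruptly: feel for it. With the pawl off the rail sinks by itself, oil-damped, about 0.035 m/s empty, 0.05 to 0.09 m/s with the candle.
- bar_mid (a point): Middle of the rail's wooden bar: a horizontal round bar 14 mm thick, 60 mm long along the stand's x between two 19 mm brass end caps, on top of the rail, 152 mm above the counter when the rail is at 0. Pinch it from above across the stand's y. Moves with the rail.
- pawl (a joint): Angle of the sprung brass pawl in rad: 0 engaged with its tip under a tooth, grows as the red pad is pressed down, clear of the teeth from about 0.12, hard stop at 0.22. It springs back by itself.
- pawl_pad (a point): Middle of the top face of the pawl's red pad, 26 mm (stand's x) by 24 mm, 59 mm above the counter when engaged. Press it straight down with the closed fingertips: it gives about 15 mm against 3 to 7 N of spring, then stops hard; the pawl must not take more than 20 N.
- candle: Dark red round candle, 56 mm across, 114 mm tall, 0.25 kg, loose, standing on the counter. The origin is the middle of its underside; z up.
- match_box: Bystander: small red matchbox, 35 x 53 x 14 mm, loose. Origin under its middle.
- foil_cutter: Bystander: black foil cutter, 44 x 50 x 14 mm, loose. Origin under its middle.
- mushroom_cork: Bystander: used mushroom cork, 33 mm across, 48 mm tall, loose, upright. Origin under its middle.
- plate_top (a point): Round brass plate 66 mm across in the sleeve, on an arm of the rail through a slot in the sleeve's +y side. The point is the middle of its top face, 30 mm above the counter with the rail at 0, 100 mm (5 mm above the sleeve's rim) on the last tooth. z up.
- top_stop: Top stop: brass guide 26 x 30 x 12 mm round the rail on the guide post, on a very stiff buffer (20 N per mm). Origin in its middle, 126 mm above the counter. A dark shoulder block clamped on the rail, set a few mm higher or lower each time, meets its underside: find it by feel, as no measured pose shows it. 3 to 12 N is a good touch, more than 20 N on it is too much.
Not all that is in view belongs to the job. Of the things that look like the candle, take the one that is farthest from the robot's base at the start.

How it is judged (in metres and radians):
On the way, in this order (a step that is already met when the one before it is completed fails the run):
1. the rail is pulled up until its shoulder bears on the top stop (value of joint rail above 0.0705 m and contact force between anything else and top_stop above 1.5 N), for 0.05 s.
2. the candle stands released and upright on the middle of the plate, which the pawl holds at the last tooth (value of joint rail above 0.065 m and z of candle in the frame of plate_top between -0.003 and 0.004 m and horizontal distance between candle and plate_top below 0.012 m and angle between candle's own z axis and vertical below 0.06 rad and contact force between the fingers and candle below 0.1 N), for 0.2 s.
At the end, for the whole second after the job is handed in: The rail is fully down (within 4 mm), the pawl has sprung back, and the candle stands at rest and upright (within 0.06 rad) on the plate inside the sleeve, within 14 mm of its middle (value of joint rail below 0.004 m and value of joint pawl below 0.12 rad and z of candle in the frame of plate_top between -0.003 and 0.004 m and horizontal distance between candle and plate_top below 0.014 m and angle between candle's own z axis and vertical below 0.06 rad and linear speed of candle below 0.02 m/s); the robot touches nothing.
It fails at once if the top stop is loaded with more than 20 N (contact force between anything else and top_stop above 20 N).
It fails at once if the robot bears on the pawl with more than 20 N (contact force between any of the fingers, the arm and pawl above 20 N).
It fails at once if the rail is dropped or driven down fast (velocity of joint rail below -0.16 m/s).
It fails at once if a bystander is shifted by more than 30 mm (distance of any of match_box, foil_cutter, mushroom_cork from where it was at the start of the episode above 0.03 m).
It also fails if it takes over 72 s, if anything falls off the work surface, if the arm or the gripper's body presses on something with over 40 N, if the wrist force passes 120 N, or if a joint passes its speed limit or range.

## Working session

There is one attempt and no reset: what is moved stays moved. The work goes in short steps, Python scripts to look and compute and a shell command to move; the robot and the scene stay as the last step left them, time stands still between calls to the robot, and variables do not carry over. Pictures are saved under pics/ and viewed, at most 10 in all, crops included, and the job is handed in when it is done.

```bash
mkdir -p pics; cat > h.py <<'E'
import numpy as np, cv2
from workcell import *
def proj(im,P):
    P=np.atleast_2d(P); E=np.array(im["extrinsics"]); K=np.array(im["mtx"])
    c=(E[:3,:3]@P.T).T+E[:3,3]; c=c*[1,-1,-1]; u=(K@c.T).T
    return u[:,:2]/u[:,2:]
def ray(im,px):
    E=np.array(im["extrinsics"]); K=np.array(im["mtx"])
    d=np.linalg.inv(K)@[px[0],px[1],1]; d=d*[1,-1,-1]; R=E[:3,:3]
    return -R.T@E[:3,3], R.T@d/np.linalg.norm(d)
def onz(im,px,z):
    o,d=ray(im,px); return o+d*(z-o[2])/d[2]
def tri(*a):
    A=np.zeros((3,3));b=np.zeros(3)
    for im,px in a:
        o,d=ray(im,px);M=np.eye(3)-np.outer(d,d);A+=M;b+=M@o
    p=np.linalg.solve(A,b); return p,[np.linalg.norm(np.cross(p-ray(im,px)[0],ray(im,px)[1])) for im,px in a]
def save(im,n,crop=None,s=1):
    f=im["frame"][:,:,::-1]
    if crop: f=f[crop[1]:crop[3],crop[0]:crop[2]]
    cv2.imwrite("pics/"+n,cv2.resize(f,None,fx=s,fy=s,interpolation=cv2.INTER_CUBIC))
E
python3 - <<'E'
from h import *
np.set_printoptions(precision=3,suppress=True)
s=read_state();print(s["time"],s["tcp_pos"],s["tool_rot"],s["contact_force"],tips_ahead)
ims={n:get_image(n) for n in("scene","side","wrist")}
for n,im in ims.items():
    save(im,n+"0.png"); print(n,ray(im,(320,240)), [k for k in im if k not in("frame",)],im.get("dist"))
    for t in("candle","stand","bar_mid","pawl_pad","top_stop","plate_top","match_box","foil_cutter","mushroom_cork"):
        print(t,[(np.round(d["rect"]).tolist(),round(d["score"],2)) for d in look_for(im,t)][:4])
E
```

```text
0.0 [ 0.235 -0.524  0.303] [-179.894   -0.023   24.111] [-0.076 -0.78   0.206] 0.0726
scene (array([-0.103,  0.661,  0.561]), array([ 0.514, -0.744, -0.426])) ['mtx', 'extrinsics', 'shot'] None
candle [([347.0, 242.0, 22.0, 25.0], 0.75), ([418.0, 251.0, 21.0, 9.0], 0.6)]
stand []
bar_mid [([228.0, 219.0, 47.0, 82.0], 0.69)]
pawl_pad [([202.0, 275.0, 39.0, 32.0], 0.63)]
top_stop [([233.0, 251.0, 23.0, 12.0], 0.59)]
plate_top [([232.0, 220.0, 40.0, 76.0], 0.74)]
match_box [([384.0, 260.0, 19.0, 18.0], 0.64)]
foil_cutter [([359.0, 280.0, 26.0, 14.0], 0.75)]
mushroom_cork [([334.0, 284.0, 19.0, 31.0], 0.84)]
side (array([ 0.327, -0.911,  0.733]), array([ 0.116,  0.78 , -0.615])) ['mtx', 'extrinsics', 'shot'] None
candle [([342.0, 326.0, 37.0, 66.0], 0.77), ([326.0, 286.0, 26.0, 61.0], 0.72)]
stand [([314.0, 174.0, 49.0, 105.0], 0.68), ([271.0, 288.0, 28.0, 24.0], 0.67), ([274.0, 322.0, 25.0, 28.0], 0.34)]
bar_mid [([323.0, 171.0, 28.0, 68.0], 0.65)]
pawl_pad []
top_stop [([334.0, 190.0, 5.0, 9.0], 0.54)]
plate_top [([321.0, 176.0, 34.0, 63.0], 0.57), ([278.0, 256.0, 14.0, 22.0], 0.42)]
match_box [([274.0, 324.0, 22.0, 27.0], 0.72)]
foil_cutter [([273.0, 287.0, 23.0, 24.0], 0.79), ([334.0, 186.0, 5.0, 15.0], 0.28)]
mushroom_cork [([280.0, 257.0, 15.0, 20.0], 0.67)]
wrist (array([ 0.306, -0.492,  0.373]), array([-0.286, -0.109, -0.952])) ['mtx', 'extrinsics', 'shot'] None
candle []
stand []
bar_mid []
pawl_pad []
top_stop []
plate_top []
match_box []
foil_cutter []
mushroom_cork []
```

View pics/scene0.png

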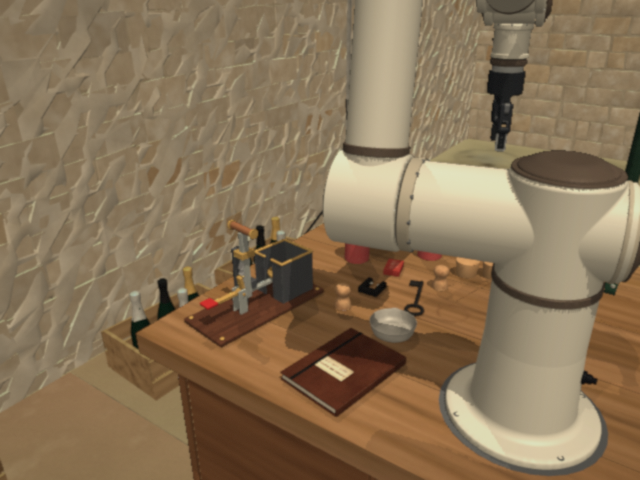

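View pics/side0.png

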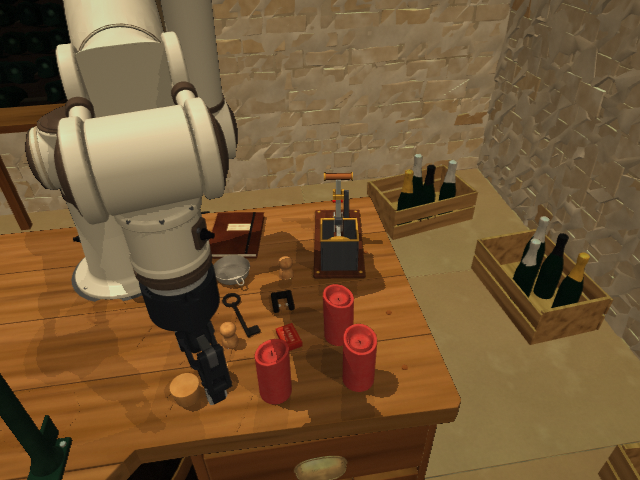

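The scene view shows the stand (sleeve at ~(283,272), bar ~(242,228), red pad ~(208,303)). The side view shows three candle look-alikes: A (339,298), B (360,340) and C (272,352). It also shows the stand with its bar at (338,176), the foil cutter (283,300), matchbox (288,337) and cork (286,267).

```bash
python3 - <<'E'
from h import *
np.set_printoptions(precision=3,suppress=True)
sc=get_image("scene");si=get_image("side")
for n,t,b in(("A",(339,297),(339,343)),("B",(360,339),(359,388)),("C",(273,353),(273,401))):
    p=onz(si,t,.114); print(n,p,np.hypot(*p[:2]),"bottom front",onz(si,b,0))
print("bar",tri((sc,(243,228)),(si,(338,176))))
print("cork",onz(si,(286,276),0),onz(sc,(343,312),0),"foil",onz(si,(283,300),.014),"match",onz(si,(288,337),.014))
print("base corners side",[onz(si,p,.01) for p in((314,277),(364,277),(316,212),(359,210))])
print("rim",[onz(si,p,.095) for p in((321,243),(358,243),(321,220),(357,220))])
print("scene candle rect",[onz(sc,p,.114) for p in((358,245),)],proj(sc,[[.6,-.35,.114]]))
save(si,"sideC.png",(250,150,410,420),2.2)
E
```

```text
A [ 0.451 -0.297  0.114] 0.5397069365514694 bottom front [ 0.45  -0.307  0.   ]
B [ 0.466 -0.399  0.114] 0.6133374289284403 bottom front [ 0.465 -0.412  0.   ]
C [ 0.323 -0.403  0.114] 0.5161174443827284 bottom front [ 0.313 -0.413  0.   ]
bar (array([0.508, 0.02 , 0.175]), [np.float64(0.0014391556602234203), np.float64(0.0014391556602234546)])
cork [ 0.369 -0.097  0.   ] [ 0.354 -0.077  0.   ] foil [ 0.354 -0.186  0.014] match [ 0.354 -0.287  0.014]
base corners side [array([ 0.429, -0.123,  0.01 ]), array([ 0.538, -0.142,  0.01 ]), array([0.472, 0.127, 0.01 ]), array([0.585, 0.115, 0.01 ])]
rim [array([ 0.448, -0.112,  0.095]), array([ 0.525, -0.126,  0.095]), array([ 0.461, -0.029,  0.095]), array([ 0.541, -0.044,  0.095])]
scene candle rect [array([ 0.363, -0.143,  0.114])] [[317.898 191.024]]
```

View pics/sideC.png

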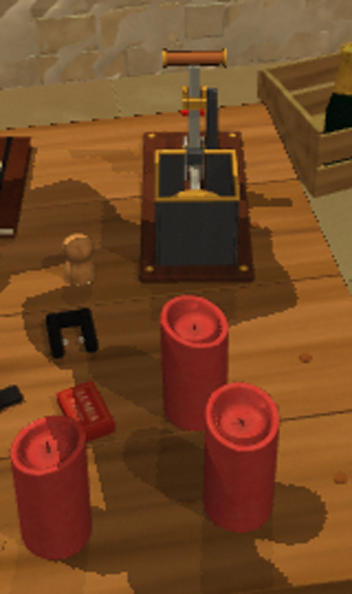

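Candidates in the side view: A (339,298) at 0.54 m from the base, B (360,340) at 0.61 m, C (272,352) at 0.52 m. The crop confirms three equal dark-red candles, and B is the farthest, so B it is. The stand is turned about -10°. I'm moving the wrist camera above the stand.

```bash
cat >> h.py <<'E'
from scipy.spatial.transform import Rotation as Ro
def go(p,yaw):
    s=read_state(); R=Ro.from_euler('xyz',s["tool_rot"],degrees=True)
    T=Ro.from_euler('xyz',[180,0,yaw],degrees=True)
    print("go",np.round(R.inv().apply(np.array(p)-s["tcp_pos"])*100,2),np.round((R.inv()*T).as_rotvec(degrees=True),2))
E
r='{"translation":[46.5,-36.7,-9],"delta_rot":[0,0,34],"jaw":0.0}'
python3 -m creep '[{"translation":[46.5,-36.7,-9],"delta_rot":[0,0,34],"jaw":0.5},{"translation":[46.5,-36.7,-9],"delta_rot":[0,0,34],"jaw":0.5},{"translation":[46.5,-36.7,-9],"delta_rot":[0,0,34],"jaw":0.5},{"translation":[46.5,-36.7,-9],"delta_rot":[0,0,34],"jaw":0.5},{"translation":[46.5,-36.7,-9],"delta_rot":[0,0,34],"jaw":0.5},{"translation":[46.5,-36.7,-9],"delta_rot":[0,0,34],"jaw":0.5},{"translation":[46.5,-36.7,-9],"delta_rot":[0,0,34],"jaw":0.5},{"translation":[46.5,-36.7,-9],"delta_rot":[0,0,34],"jaw":0.5},{"translation":[46.5,-36.7,-9],"delta_rot":[0,0,34],"jaw":0.5},{"translation":[46.5,-36.7,-9],"delta_rot":[0,0,34],"jaw":0.5},{"translation":[46.5,-36.7,-9],"delta_rot":[0,0,34],"jaw":0.5},{"translation":[46.5,-36.7,-9],"delta_rot":[0,0,34],"jaw":0.5},{"translation":[46.5,-36.7,-9],"delta_rot":[0,0,34],"jaw":0.5},{"translation":[46.5,-36.7,-9],"delta_rot":[0,0,34],"jaw":0.5},{"translation":[46.5,-36.7,-9],"delta_rot":[0,0,34],"jaw":0.5},{"translation":[46.5,-36.7,-9],"delta_rot":[0,0,34],"jaw":0.5}]'
python3 - <<'E'
from h import *
np.set_printoptions(precision=3,suppress=True)
s=read_state();print(s["time"],s["joints"],s["tcp_pos"],s["tool_rot"],s["contact_force"])
im=get_image("wrist");save(im,"w1.png")
for t in("stand","bar_mid","pawl_pad","top_stop","plate_top"):
    print(t,[(np.round(d["rect"]).tolist(),round(d["score"],2)) for d in look_for(im,t)][:4])
c,s_=np.cos(np.radians(-10)),np.sin(np.radians(-10))
f=lambda x,y,z:[.494+c*x-s_*y,-.078+s_*x+c*y,z]
print(proj(im,[f(0,95,.174) if 0 else f(0,.095,.174),f(0,.181,.059),f(.041,.041,.095),f(-.041,.041,.095),f(.041,-.041,.095),f(-.041,-.041,.095)]))
E
```

```text
time: 3.2
tcp_pos: [0.5089, -0.0012, 0.3936]
tool_rot: [180.0, 0.0, -10.0]
contact_force: [0.2, 0.1, -0.7]
gripper_width: 0.499
grip_force: 0.0
3.2 [-13.749  -3.485  94.464  -0.018  89.05   86.267] [ 0.509 -0.001  0.394] [179.984   0.03  -10.016] [ 0.246  0.1   -0.673]
stand [([220.0, 143.0, 217.0, 125.0], 0.91)]
bar_mid [([285.0, 170.0, 132.0, 101.0], 0.94), ([399.0, 269.0, 28.0, 30.0], 0.65)]
pawl_pad [([220.0, 193.0, 67.0, 18.0], 0.87)]
top_stop [([286.0, 201.0, 33.0, 28.0], 0.82)]
plate_top [([287.0, 170.0, 134.0, 100.0], 0.8)]
[[305.746 224.899]
 [235.607 198.16 ]
 [362.463 164.963]
 [360.107 242.006]
 [443.49  164.923]
 [435.862 241.94 ]]
```

View pics/w1.png

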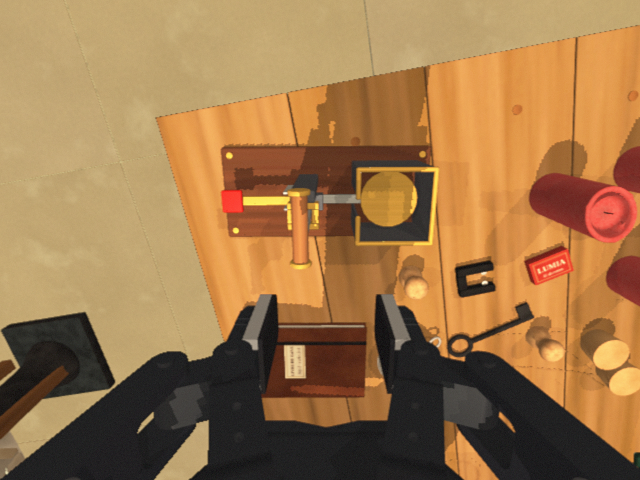

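The wrist view shows the stand aligned with the image: red pad (232,201), bar from (297,190) to (301,267), plate (389,199), and sleeve rim corners ~(357,167), (438,167), (434,244), (356,244). I'm taking a second, closer wrist view to triangulate.

```bash

python3 - <<'E'
from h import *
import pickle
im=get_image("wrist");pickle.dump(im,open("w1.pkl","wb"))
E
python3 -m creep '[{"translation":[2,-4,5],"delta_rot":[0,0,0],"jaw":0.5},{"translation":[2,-4,7],"delta_rot":[0,0,0],"jaw":0.5},{"translation":[2,-4,7],"delta_rot":[0,0,0],"jaw":0.5},{"translation":[2,-4,7],"delta_rot":[0,0,0],"jaw":0.5},{"translation":[2,-4,7],"delta_rot":[0,0,0],"jaw":0.5}]'
python3 - <<'E'
from h import *
import pickle
np.set_printoptions(precision=4,suppress=True)
a=pickle.load(open("w1.pkl","rb"));b=get_image("wrist");pickle.dump(b,open("w2.pkl","wb"));save(b,"w2.png")
def red(im):
    h=cv2.cvtColor(im["frame"],cv2.COLOR_RGB2HSV);m=(((h[...,0]<4)|(h[...,0]>176))&(h[...,1]>200)&(h[...,2]>110)).astype(np.uint8)
    n,l,s,c=cv2.connectedComponentsWithStats(m);i=[(s[k,4],np.round(c[k],1).tolist(),s[k,:4].tolist()) for k in range(1,n) if s[k,4]>80];return i
print(red(a));print(red(b))
for im in(a,b):print([(t,[(np.round(d["rect"]).tolist(),round(d["score"],2)) for d in look_for(im,t)][:1]) for t in("bar_mid","pawl_pad","top_stop")] if im is b else "")
E
```

```text
time: 4.05
tcp_pos: [0.5366, 0.0354, 0.3262]
tool_rot: [180.0, -0.2, -9.9]
contact_force: [-0.2, 0.1, 0.5]
gripper_width: 0.502
grip_force: 0.0
[(np.int32(357), [232.3, 199.9], [223, 190, 21, 23]), (np.int32(161), [541.7, 263.0], [527, 248, 41, 37])]
[(np.int32(179), [258.3, 232.9], [246, 224, 25, 25]), (np.int32(122), [616.5, 292.4], [598, 284, 38, 18]), (np.int32(214), [616.9, 305.0], [598, 293, 37, 28]), (np.int32(84), [592.6, 311.1], [587, 299, 12, 27])]

[('bar_mid', [([340.0, 208.0, 133.0, 128.0], 0.73)]), ('pawl_pad', [([245.0, 223.0, 90.0, 27.0], 0.8)]), ('top_stop', [([327.0, 244.0, 40.0, 33.0], 0.74)])]
```

View pics/w2.png

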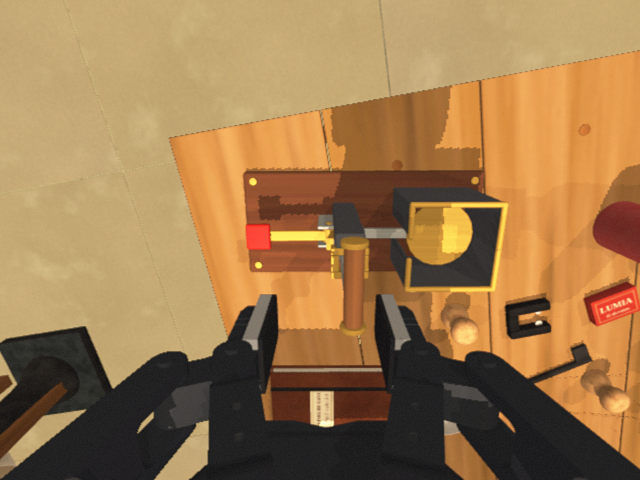

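The second view shows the pad at (258,236), bar ends at (355,239) and (352,331), and rim corners at (410,203), (506,203), (493,291), (405,291).

```bash

python3 - <<'E'
from h import *
import pickle
np.set_printoptions(precision=4,suppress=True)
a=pickle.load(open("w1.pkl","rb"));b=pickle.load(open("w2.pkl","rb"))
for n,p,q in(("pad",(232.5,201),(258.5,236)),("bar+x",(297,191),(355,240)),("bar-x",(301,266),(352,331)),("r1",(357,167),(410,203)),("r2",(438,167),(506,203)),("r3",(434,244),(493,291)),("r4",(356,244),(405,291)),("plate",(389,199),(439,235))):
    print(n,*tri((a,p),(b,q)),"z-fixed",onz(a,p,.095)[:2],onz(b,q,.095)[:2], onz(a,p,.059)[:2],onz(b,q,.059)[:2])
# brass outlines of sleeve
E
```

```text
pad [0.5232 0.1054 0.0581] [np.float64(0.0003898022549716025), np.float64(0.0003898022549716372)] z-fixed [0.5288 0.0949] [0.5332 0.096 ] [0.5232 0.1055] [0.5236 0.1048]
bar+x [0.5417 0.0165 0.1792] [np.float64(0.0011533887595950936), np.float64(0.0011533887595952276)] z-fixed [0.5275 0.0265] [0.5149 0.013 ] [0.5217 0.0304] [0.5032 0.0119]
bar-x [0.4761 0.0273 0.1767] [np.float64(0.00024087126497576578), np.float64(0.00024087126497574044)] z-fixed [0.4449 0.0386] [0.4248 0.0294] [0.431  0.0437] [0.4022 0.0302]
r1 [ 0.5412 -0.0376  0.0998] [np.float64(0.000496578533128505), np.float64(0.0004965785331283396)] z-fixed [ 0.5409 -0.0382] [ 0.5396 -0.0382] [ 0.5365 -0.0406] [ 0.5308 -0.0454]
r2 [ 0.5268 -0.118   0.098 ] [np.float64(0.0005536523808618754), np.float64(0.0005536523808621564)] z-fixed [ 0.5267 -0.1192] [ 0.5254 -0.119 ] [ 0.5209 -0.1295] [ 0.5149 -0.1359]
r3 [ 0.4418 -0.1088  0.0893] [np.float64(0.0014868488066371646), np.float64(0.0014868488066372173)] z-fixed [ 0.445  -0.1084] [ 0.4439 -0.1054] [ 0.4312 -0.1177] [ 0.4236 -0.1207]
r4 [ 0.4616 -0.0245  0.1013] [np.float64(0.0004380129759840271), np.float64(0.0004380129759840533)] z-fixed [ 0.4597 -0.0251] [ 0.458  -0.0252] [ 0.4473 -0.0262] [ 0.4394 -0.0309]
plate [ 0.4934 -0.0714  0.0563] [np.float64(0.0005650623304114285), np.float64(0.0005650623304113583)] z-fixed [ 0.5026 -0.0663] [ 0.5067 -0.0604] [ 0.4945 -0.0714] [ 0.494  -0.0703]
```

```bash
python3 -c "
from h import *
go([.509,.0219,.229],-10)"
```

```text
go [-2.49  1.82  9.65] [ 0.   -0.16  0.07]
```

```bash
python3 -m creep '[{"translation":[-2.5,1.8,2],"delta_rot":[0,0,0],"jaw":0.5},{"translation":[-2.5,1.8,2],"delta_rot":[0,0,0],"jaw":0.5},{"translation":[-2.5,1.8,5],"delta_rot":[0,0,0],"jaw":0.5},{"translation":[-2.5,1.8,8],"delta_rot":[0,0,0],"jaw":0.5},{"translation":[-2.5,1.8,9.6],"delta_rot":[0,0,0],"jaw":0.5},{"translation":[-2.5,1.8,9.6],"delta_rot":[0,0,0],"jaw":0.5},{"translation":[-2.5,1.8,9.6],"delta_rot":[0,0,0],"jaw":0.5}]' 40
python3 - <<'E'
from h import *
print(read_state()["contact_force"])
im=get_image("wrist");save(im,"w3.png");
E
```

```text
time: 4.95
tcp_pos: [0.509, 0.0225, 0.2291]
tool_rot: [-180.0, -0.1, -9.9]
contact_force: [-0.0, 0.1, 1.5]
gripper_width: 0.497
grip_force: 0.0
[-0.01283852  0.08572536  1.51728369]
```

View pics/w3.png

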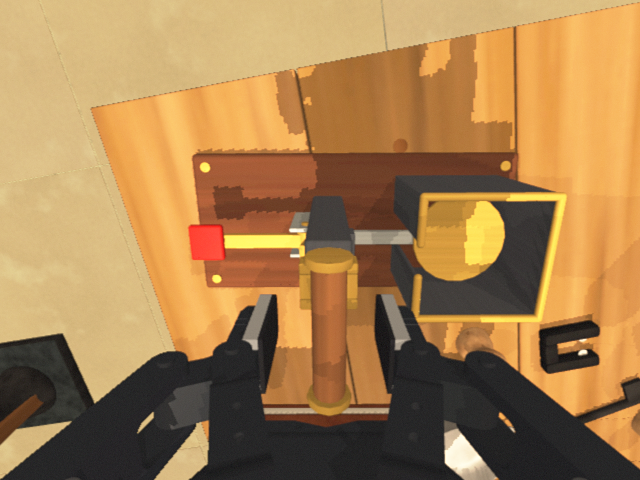

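The bar at (328,330) lies centred between the open fingers at (265,340) and (392,340). I'm closing on it.

```bash
python3 -m creep '[{"translation":[0,0,0],"delta_rot":[0,0,0],"jaw":1},{"translation":[0,0,0],"delta_rot":[0,0,0],"jaw":1},{"translation":[0,0,0],"delta_rot":[0,0,0],"jaw":1},{"translation":[0,0,0],"delta_rot":[0,0,0],"jaw":1},{"translation":[0,0,0],"delta_rot":[0,0,0],"jaw":1},{"translation":[0,0,0],"delta_rot":[0,0,0],"jaw":1}]' 40
python3 -c "
from h import *
s=read_state();print(s['contact_force'],s['tcp_pos'])"
python3 -m creep '[{"translation":[0,0,-0.5],"delta_rot":[0,0,0],"jaw":1},{"translation":[0,0,-1],"delta_rot":[0,0,0],"jaw":1},{"translation":[0,0,-1],"delta_rot":[0,0,0],"jaw":1}]'
```

```text
time: 5.6
tcp_pos: [0.5089, 0.0217, 0.2293]
tool_rot: [179.9, -0.1, -9.9]
contact_force: [-1.9, -4.0, 5.5]
gripper_width: 0.148
grip_force: 42.4
[-1.93122928 -4.0072253   5.54812755] [0.50887708 0.02167044 0.22933337]
time: 5.9
tcp_pos: [0.5088, 0.0216, 0.2371]
tool_rot: [179.9, -0.1, -9.9]
contact_force: [5.2, -5.8, -6.5]
gripper_width: 0.151
grip_force: 40.8
```

```bash
python3 -m creep '[{"translation":[0,0,-0.7],"delta_rot":[0,0,0],"jaw":1},{"translation":[0,0,-1.2],"delta_rot":[0,0,0],"jaw":1},{"translation":[0,0,-1.7],"delta_rot":[0,0,0],"jaw":1},{"translation":[0,0,-2.2],"delta_rot":[0,0,0],"jaw":1},{"translation":[0,0,-2.7],"delta_rot":[0,0,0],"jaw":1},{"translation":[0,0,-3.2],"delta_rot":[0,0,0],"jaw":1},{"translation":[0,0,-3.2],"delta_rot":[0,0,0],"jaw":1},{"translation":[0,0,-3.2],"delta_rot":[0,0,0],"jaw":1}]'
for i in 1; do python3 -m creep '[{"translation":[0,0,-0.1],"delta_rot":[0,0,0],"jaw":1},{"translation":[0,0,-0.1],"delta_rot":[0,0,0],"jaw":1}]'; done
```

```text
time: 6.7
tcp_pos: [0.5088, 0.0216, 0.2693]
tool_rot: [179.9, -0.1, -9.9]
contact_force: [4.5, -5.3, -6.9]
gripper_width: 0.148
grip_force: 42.5
time: 6.9
tcp_pos: [0.5088, 0.0216, 0.2696]
tool_rot: [179.9, -0.1, -9.9]
contact_force: [6.4, -5.8, -10.6]
gripper_width: 0.152
grip_force: 41.9
```

```bash
python3 -m creep '[{"translation":[0,0,-0.1],"delta_rot":[0,0,0],"jaw":1},{"translation":[0,0,-0.1],"delta_rot":[0,0,0],"jaw":1}]' | egrep "tcp|cont"
python3 -m creep '[{"translation":[0,0,-0.1],"delta_rot":[0,0,0],"jaw":1},{"translation":[0,0,-0.1],"delta_rot":[0,0,0],"jaw":1}]' | egrep "tcp|cont"
python3 -m creep '[{"translation":[0,0,-0.1],"delta_rot":[0,0,0],"jaw":1},{"translation":[0,0,-0.1],"delta_rot":[0,0,0],"jaw":1}]' | egrep "tcp|cont"
python3 -m creep '[{"translation":[0,0,-0.1],"delta_rot":[0,0,0],"jaw":1},{"translation":[0,0,-0.1],"delta_rot":[0,0,0],"jaw":1}]' | egrep "tcp|cont"
```

```text
tcp_pos: [0.5088, 0.0216, 0.2703]
contact_force: [7.7, -5.0, -11.7]
tcp_pos: [0.5088, 0.0216, 0.2712]
contact_force: [7.9, -6.1, -12.1]
tcp_pos: [0.5088, 0.0216, 0.272]
contact_force: [8.3, -5.9, -13.0]
tcp_pos: [0.5088, 0.0216, 0.273]
contact_force: [9.2, -6.2, -13.9]
```

```bash
python3 -m creep '[{"translation":[0,0,-0.1],"delta_rot":[0,0,0],"jaw":1},{"translation":[0,0,-0.1],"delta_rot":[0,0,0],"jaw":1}]' | egrep "tcp|cont"
python3 -m creep '[{"translation":[0,0,-0.1],"delta_rot":[0,0,0],"jaw":1},{"translation":[0,0,-0.1],"delta_rot":[0,0,0],"jaw":1}]' | egrep "tcp|cont"
python3 -m creep '[{"translation":[0,0,-0.1],"delta_rot":[0,0,0],"jaw":1},{"translation":[0,0,-0.1],"delta_rot":[0,0,0],"jaw":1}]' | egrep "tcp|cont"
python3 -m creep '[{"translation":[0,0,-0.1],"delta_rot":[0,0,0],"jaw":1},{"translation":[0,0,-0.1],"delta_rot":[0,0,0],"jaw":1}]' | egrep "tcp|cont"
```

```text
tcp_pos: [0.5088, 0.0216, 0.2739]
contact_force: [9.1, -6.4, -14.0]
tcp_pos: [0.5088, 0.0216, 0.2755]
contact_force: [7.0, -7.0, -9.7]
tcp_pos: [0.5088, 0.0216, 0.2778]
contact_force: [3.1, -5.8, -3.8]
tcp_pos: [0.5088, 0.0216, 0.2788]
contact_force: [3.0, -4.8, -4.2]
```

```bash
python3 -m creep '[{"translation":[0,0,-0.05],"delta_rot":[0,0,0],"jaw":1},{"translation":[0,0,-0.05],"delta_rot":[0,0,0],"jaw":1}]' | egrep "tcp|cont"
python3 -m creep '[{"translation":[0,0,-0.05],"delta_rot":[0,0,0],"jaw":1},{"translation":[0,0,-0.05],"delta_rot":[0,0,0],"jaw":1}]' | egrep "tcp|cont"
python3 -m creep '[{"translation":[0,0,-0.05],"delta_rot":[0,0,0],"jaw":1},{"translation":[0,0,-0.05],"delta_rot":[0,0,0],"jaw":1}]' | egrep "tcp|cont"
```

```text
tcp_pos: [0.5088, 0.0216, 0.2793]
contact_force: [4.4, -4.9, -3.4]
tcp_pos: [0.5088, 0.0216, 0.2798]
contact_force: [3.8, -4.2, -3.5]
tcp_pos: [0.5088, 0.0217, 0.2803]
contact_force: [2.6, -5.5, -3.7]
```

```bash
python3 -m creep '[{"translation":[0,0,-0.05],"delta_rot":[0,0,0],"jaw":1},{"translation":[0,0,-0.05],"delta_rot":[0,0,0],"jaw":1}]' | egrep "tcp|cont"
python3 -m creep '[{"translation":[0,0,-0.05],"delta_rot":[0,0,0],"jaw":1},{"translation":[0,0,-0.05],"delta_rot":[0,0,0],"jaw":1}]' | egrep "tcp|cont"
```

```text
tcp_pos: [0.5088, 0.0216, 0.2808]
contact_force: [3.0, -5.0, -4.5]
tcp_pos: [0.5088, 0.0217, 0.2813]
contact_force: [2.8, -4.7, -4.5]
```

```bash
python3 -m creep '[{"translation":[0,0,-0.05],"delta_rot":[0,0,0],"jaw":1},{"translation":[0,0,-0.05],"delta_rot":[0,0,0],"jaw":1}]' | egrep "tcp|cont"
python3 -m creep '[{"translation":[0,0,-0.05],"delta_rot":[0,0,0],"jaw":1},{"translation":[0,0,-0.05],"delta_rot":[0,0,0],"jaw":1}]' | egrep "tcp|cont"
```

```text
tcp_pos: [0.5088, 0.0216, 0.2817]
contact_force: [3.2, -5.4, -4.3]
tcp_pos: [0.5088, 0.0216, 0.2823]
contact_force: [3.1, -4.8, -5.3]
```

```bash
python3 -m creep '[{"translation":[0,0,-0.05],"delta_rot":[0,0,0],"jaw":1},{"translation":[0,0,-0.05],"delta_rot":[0,0,0],"jaw":1}]' | egrep "tcp|cont"
python3 -m creep '[{"translation":[0,0,-0.05],"delta_rot":[0,0,0],"jaw":1},{"translation":[0,0,-0.05],"delta_rot":[0,0,0],"jaw":1}]' | egrep "tcp|cont"
```

```text
tcp_pos: [0.5088, 0.0217, 0.2828]
contact_force: [4.6, -4.8, -4.1]
tcp_pos: [0.5088, 0.0216, 0.2829]
contact_force: [4.2, -5.6, -5.3]
```

```bash
python3 -m creep '[{"translation":[0,0,-0.03],"delta_rot":[0,0,0],"jaw":1},{"translation":[0,0,-0.03],"delta_rot":[0,0,0],"jaw":1}]' | egrep "tcp|cont"
```

```text
tcp_pos: [0.5088, 0.0217, 0.2829]
contact_force: [5.6, -6.5, -7.4]
```

```bash
python3 -m creep '[{"translation":[0,0,-0.03],"delta_rot":[0,0,0],"jaw":1},{"translation":[0,0,-0.03],"delta_rot":[0,0,0],"jaw":1}]' | egrep "tcp|cont"
```

```text
tcp_pos: [0.5088, 0.0216, 0.283]
contact_force: [6.5, -5.7, -8.8]
```

```bash
python3 -m creep '[{"translation":[0,0,-0.04],"delta_rot":[0,0,0],"jaw":1},{"translation":[0,0,-0.04],"delta_rot":[0,0,0],"jaw":1},{"translation":[0,0,-0.04],"delta_rot":[0,0,0],"jaw":1}]' | egrep "tcp|cont"
```

```text
tcp_pos: [0.5088, 0.0216, 0.2831]
contact_force: [6.2, -4.9, -9.8]
```

The stop is felt: TCP stalled at 0.283 with the force climbing by about 6 N. I'm easing down onto the pawl and letting go.

```bash
python3 -m creep '[{"translation":[0,0,0.2],"delta_rot":[0,0,0],"jaw":1},{"translation":[0,0,0.4],"delta_rot":[0,0,0],"jaw":1},{"translation":[0,0,0.6],"delta_rot":[0,0,0],"jaw":1},{"translation":[0,0,0.6],"delta_rot":[0,0,0],"jaw":1}]' | egrep "tcp|cont"
python3 -m creep '[{"translation":[0,0,0.1],"delta_rot":[0,0,0],"jaw":1},{"translation":[0,0,0.1],"delta_rot":[0,0,0],"jaw":1}]' | egrep "tcp|cont"
```

```text
tcp_pos: [0.5088, 0.0217, 0.2782]
contact_force: [3.0, -4.8, -4.4]
tcp_pos: [0.5088, 0.0217, 0.2776]
contact_force: [2.7, -5.2, -2.3]
```

```bash
python3 -m creep '[{"translation":[0,0,0],"delta_rot":[0,0,0],"jaw":0.5},{"translation":[0,0,0],"delta_rot":[0,0,0],"jaw":0.5},{"translation":[0,0,0],"delta_rot":[0,0,0],"jaw":0.5},{"translation":[0,0,0],"delta_rot":[0,0,0],"jaw":0.5},{"translation":[0,0,-2],"delta_rot":[0,0,0],"jaw":0.5},{"translation":[0,0,-6],"delta_rot":[0,0,0],"jaw":0.5},{"translation":[0,0,-6],"delta_rot":[0,0,0],"jaw":0.0},{"translation":[0,0,-6],"delta_rot":[0,0,0],"jaw":0.0}]'
python3 -c "
from h import *
go([.466,-.40,.33],80)"
```

```text
time: 12.4
tcp_pos: [0.5087, 0.0227, 0.3385]
tool_rot: [-180.0, -0.1, -9.9]
contact_force: [0.0, -0.0, -0.2]
gripper_width: 0.823
grip_force: 0.0
go [ 3.05 42.37  0.85] [  0.11  -0.12 -89.88]
```

```bash
python3 -m creep '[{"translation":[3,42.4,0.8],"delta_rot":[0,0,-90],"jaw":0},{"translation":[3,42.4,0.8],"delta_rot":[0,0,-90],"jaw":0},{"translation":[3,42.4,0.8],"delta_rot":[0,0,-90],"jaw":0},{"translation":[3,42.4,0.8],"delta_rot":[0,0,-90],"jaw":0},{"translation":[3,42.4,0.8],"delta_rot":[0,0,-90],"jaw":0},{"translation":[3,42.4,0.8],"delta_rot":[0,0,-90],"jaw":0},{"translation":[3,42.4,0.8],"delta_rot":[0,0,-90],"jaw":0},{"translation":[3,42.4,0.8],"delta_rot":[0,0,-90],"jaw":0},{"translation":[3,42.4,0.8],"delta_rot":[0,0,-90],"jaw":0},{"translation":[3,42.4,0.8],"delta_rot":[0,0,-90],"jaw":0},{"translation":[3,42.4,0.8],"delta_rot":[0,0,-90],"jaw":0},{"translation":[3,42.4,0.8],"delta_rot":[0,0,-90],"jaw":0},{"translation":[3,42.4,0.8],"delta_rot":[0,0,-90],"jaw":0},{"translation":[3,42.4,0.8],"delta_rot":[0,0,-90],"jaw":0},{"translation":[3,42.4,0.8],"delta_rot":[0,0,-90],"jaw":0}]'
python3 - <<'E'
from h import *
import pickle
im=get_image("wrist");pickle.dump(im,open("w4.pkl","wb"));save(im,"w4.png");print([(d["rect"],d["score"]) for d in look_for(im,"candle")])
E
```

```text
time: 13.9
tcp_pos: [0.4651, -0.3998, 0.3293]
tool_rot: [-180.0, -0.0, 80.1]
contact_force: [0.2, -0.2, -0.3]
gripper_width: 1.0
grip_force: 0.0
[([292.8, 168.0, 63.5, 74.7], 0.9), ([127.1, 191.1, 94.7, 83.2], 0.82)]
```

View pics/w4.png

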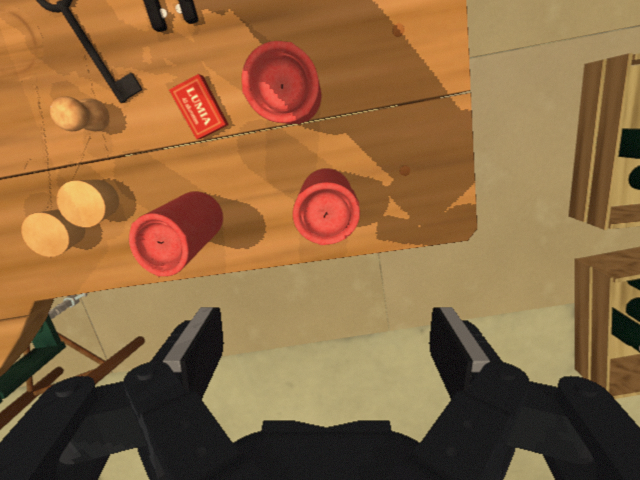

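The wrist view shows candle B's top at (326,213), A's at (281,83), C's at (160,242) and the matchbox at (198,106). I'm triangulating B's top with the side view.

```bash
python3 - <<'E'
from h import *
import pickle
np.set_printoptions(precision=4,suppress=True)
w=pickle.load(open("w4.pkl","rb"));si=get_image("side")
print([(np.round(d["rect"]).tolist(),round(d["score"],2)) for d in look_for(si,"candle")])
for n,p,q in(("A",(281,83),(339,296)),("B",(326,213),(360,339)),("C",(160,241),(273,353))):
    P,e=tri((w,p),(si,q));print(n,P,e,np.hypot(*P[:2]))
for z in(.1,.114):
    print(z,"B",onz(w,(294,213),z),onz(w,(358,213),z),"A w",np.linalg.norm(onz(w,(243,83),z)-onz(w,(319,83),z)),"B c",onz(w,(326,213.5),z))
B=onz(w,(326,213.5),.114)
go([B[0],B[1],.148],80)
E
```

```text
[([341.0, 324.0, 38.0, 70.0], 0.91), ([325.0, 282.0, 29.0, 62.0], 0.89), ([255.0, 338.0, 38.0, 66.0], 0.85)]
A [ 0.4514 -0.2874  0.1076] [np.float64(0.001223981403842831), np.float64(0.001223981403842789)] 0.5351095555287367
B [ 0.4671 -0.3917  0.106 ] [np.float64(0.0009750360835867603), np.float64(0.0009750360835869575)] 0.6095635323304005
C [ 0.3211 -0.3925  0.1027] [np.float64(0.0016366487421661565), np.float64(0.001636648742166084)] 0.5070811877363224
0.1 B [ 0.4389 -0.3881  0.1   ] [ 0.4928 -0.3976  0.1   ] A w 0.05837548937334815 B c [ 0.4658 -0.3933  0.1   ]
0.114 B [ 0.4407 -0.385   0.114 ] [ 0.4922 -0.3941  0.114 ] A w 0.05564407062537063 B c [ 0.4664 -0.39    0.114 ]
go [ 1.02 -0.04 18.15] [0.01 0.01 0.09]
```

```bash
python3 -m creep '[{"translation":[0.7,0,2],"delta_rot":[0,0,0],"jaw":0},{"translation":[0.7,0,7],"delta_rot":[0,0,0],"jaw":0},{"translation":[0.7,0,11],"delta_rot":[0,0,0],"jaw":0},{"translation":[0.7,0,14],"delta_rot":[0,0,0],"jaw":0},{"translation":[0.7,0,16.5],"delta_rot":[0,0,0],"jaw":0},{"translation":[0.7,0,19.1],"delta_rot":[0,0,0],"jaw":0},{"translation":[0.7,0,19.1],"delta_rot":[0,0,0],"jaw":0},{"translation":[0.7,0,19.1],"delta_rot":[0,0,0],"jaw":0}]' 30
python3 -m creep '[{"translation":[0,0,0],"delta_rot":[0,0,0],"jaw":1},{"translation":[0,0,0],"delta_rot":[0,0,0],"jaw":1},{"translation":[0,0,0],"delta_rot":[0,0,0],"jaw":1},{"translation":[0,0,0],"delta_rot":[0,0,0],"jaw":1},{"translation":[0,0,0],"delta_rot":[0,0,0],"jaw":1},{"translation":[0,0,0],"delta_rot":[0,0,0],"jaw":1}]' 30
python3 - <<'E'
from h import *
import pickle
im=get_image("wrist");pickle.dump(im,open("w5.pkl","wb"));save(im,"w5.png")
print([(d["rect"],d["score"]) for d in look_for(im,"candle")])
E
```

```text
time: 14.9
tcp_pos: [0.4662, -0.3933, 0.1387]
tool_rot: [-180.0, -0.0, 80.1]
contact_force: [-0.1, -1.0, 1.3]
gripper_width: 1.002
grip_force: 0.0
time: 15.5
tcp_pos: [0.4668, -0.3942, 0.1405]
tool_rot: [179.9, 0.1, 80.1]
contact_force: [-1.0, 0.6, 6.7]
gripper_width: 0.651
grip_force: 32.1
[([240.2, 212.7, 164.2, 199.2], 0.95), ([0.5, 255.4, 141.0, 208.0], 0.57)]
```

View pics/w5.png

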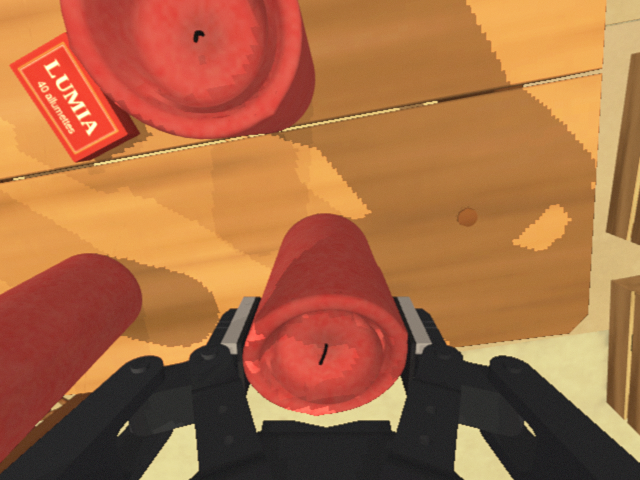

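Candle B is between the pads with its top centred at (326,353). I'm measuring its offset in the grip, then lifting.

```bash
python3 - <<'E'
from h import *
import pickle
im=pickle.load(open("w5.pkl","rb"));s=read_state();t=np.array(s["tcp_pos"])
R=Ro.from_euler('xyz',s["tool_rot"],degrees=True)
for v in (350,353,356): print(R.inv().apply(onz(im,(326,v),.114)-t)*100, onz(im,(326,v),.114))
print(np.linalg.norm(onz(im,(244,353),.114)-onz(im,(408,353),.114)))
# bottom far edge of candle at row 213 -> z=0
print(onz(im,(322,213),0))
E
python3 -m creep '[{"translation":[0,0,-2],"delta_rot":[0,0,0],"jaw":1},{"translation":[0,0,-6],"delta_rot":[0,0,0],"jaw":1},{"translation":[0,0,-10],"delta_rot":[0,0,0],"jaw":1},{"translation":[0,0,-13.5],"delta_rot":[0,0,0],"jaw":1},{"translation":[0,0,-13.5],"delta_rot":[0,0,0],"jaw":1},{"translation":[0,0,-13.5],"delta_rot":[0,0,0],"jaw":1}]'
```

```text
[ 1.16303947 -0.0247847   2.65292282] [ 0.46855367 -0.38278805  0.114     ]
[ 1.05274048 -0.02478027  2.6531615 ] [ 0.46836427 -0.38387465  0.114     ]
[ 0.94176843 -0.02477581  2.65340163] [ 0.46817371 -0.38496789  0.114     ]
0.0516181854826232
[ 0.46916363 -0.36623753  0.        ]
time: 16.2
tcp_pos: [0.4662, -0.3934, 0.2739]
tool_rot: [179.9, 0.1, 80.1]
contact_force: [0.0, 0.4, -3.0]
gripper_width: 0.65
grip_force: 33.2
```

```bash
python3 -c "
from h import *
go([.492,-.075,.294],80)"
```

```text
go [31.81 -2.93 -2.04] [0.06 0.05 0.11]
```

```bash
python3 -m creep '[{"translation":[1.5,0,-1.5],"delta_rot":[0,0,0],"jaw":1},{"translation":[4,-0.3,-2],"delta_rot":[0,0,0],"jaw":1},{"translation":[7,-0.6,-2],"delta_rot":[0,0,0],"jaw":1},{"translation":[10.5,-0.9,-2],"delta_rot":[0,0,0],"jaw":1},{"translation":[14,-1.3,-2],"delta_rot":[0,0,0],"jaw":1},{"translation":[17.5,-1.6,-2],"delta_rot":[0,0,0],"jaw":1},{"translation":[21,-1.9,-2],"delta_rot":[0,0,0],"jaw":1},{"translation":[24.5,-2.3,-2],"delta_rot":[0,0,0],"jaw":1},{"translation":[27.5,-2.6,-2],"delta_rot":[0,0,0],"jaw":1},{"translation":[30,-2.8,-2],"delta_rot":[0,0,0],"jaw":1},{"translation":[31.5,-2.9,-2],"delta_rot":[0,0,0],"jaw":1},{"translation":[31.8,-2.9,0],"delta_rot":[0,0,0],"jaw":1},{"translation":[31.8,-2.9,1.8],"delta_rot":[0,0,0],"jaw":1},{"translation":[31.8,-2.9,1.8],"delta_rot":[0,0,0],"jaw":1},{"translation":[31.8,-2.9,1.8],"delta_rot":[0,0,0],"jaw":1}]'
python3 - <<'E'
from h import *
import pickle
si=get_image("side");sc=get_image("scene")
print(read_state()["tcp_pos"])
O=np.array([.4925,-.072]);zb=read_state()["tcp_pos"][2]-.1405
rims=[]
for im,cr,n in((si,(290,150,390,300),"s"),(sc,(190,190,340,340),"c")):
    f=im["frame"].copy()
    a=np.linspace(0,2*np.pi,25)[:-1]
    for z,col in((zb,(0,255,0)),(zb+.108,(0,255,0)),(.1,(0,255,255))):
        for r in ((.028,) if z!=.1 else (.033,)):
            pp=proj(im,np.c_[O[0]+r*np.cos(a),O[1]+r*np.sin(a),np.full(24,z)])
            for p in np.round(pp).astype(int): f[p[1],p[0]]=col
    y=np.radians(-10);q=[(O[0]+np.cos(y)*u-np.sin(y)*v,O[1]+np.sin(y)*u+np.cos(y)*v,.095) for u,v in((-.041,-.041),(.041,-.041),(.041,.041),(-.041,.041))]
    for p in np.round(proj(im,q)).astype(int): f[p[1],p[0]]=(255,0,255)
    rims.append(cv2.resize(f[cr[1]:cr[3],cr[0]:cr[2]][:,:,::-1],(400,600) if n=="s" else (400,600),interpolation=cv2.INTER_NEAREST) if n=="s" else cv2.copyMakeBorder(cv2.resize(f[cr[1]:cr[3],cr[0]:cr[2]][:,:,::-1],(400,400),interpolation=cv2.INTER_NEAREST),0,200,0,0,cv2.BORDER_CONSTANT))
    pickle.dump(im,open(n+"6.pkl","wb"))
cv2.imwrite("pics/ov.png",np.hstack(rims))
E
```

```text
time: 17.7
tcp_pos: [0.4918, -0.0752, 0.2546]
tool_rot: [-179.9, -0.0, 80.1]
contact_force: [0.5, 0.3, -1.7]
gripper_width: 0.652
grip_force: 33.2
[ 0.49255321 -0.07554141  0.25607083]
```

View pics/ov.png

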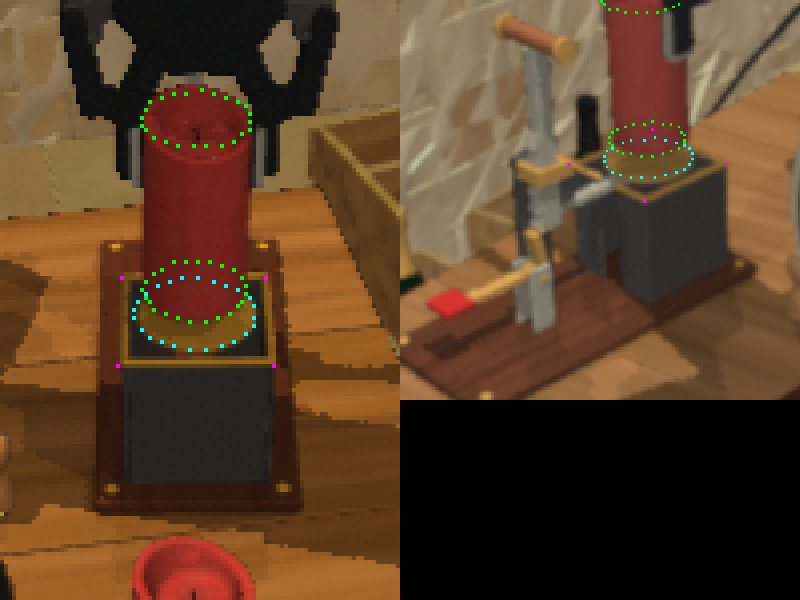

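The overlay shows the candle concentric with the plate in both views to about 2 mm (side: candle 144–249 against predicted 142–252). I'm lowering until contact.

```bash
python3 -m creep '[{"translation":[0,0,0.6],"delta_rot":[0,0,0],"jaw":1},{"translation":[0,0,1.1],"delta_rot":[0,0,0],"jaw":1},{"translation":[0,0,1.1],"delta_rot":[0,0,0],"jaw":1},{"translation":[0,0,1.1],"delta_rot":[0,0,0],"jaw":1}]'|egrep "tcp|cont"
python3 -m creep '[{"translation":[0,0,0.1],"delta_rot":[0,0,0],"jaw":1},{"translation":[0,0,0.1],"delta_rot":[0,0,0],"jaw":1}]'|egrep "tcp|cont"
python3 -m creep '[{"translation":[0,0,0.1],"delta_rot":[0,0,0],"jaw":1},{"translation":[0,0,0.1],"delta_rot":[0,0,0],"jaw":1}]'|egrep "tcp|cont"
```

```text
tcp_pos: [0.4921, -0.0751, 0.2442]
contact_force: [0.0, 1.3, -2.8]
tcp_pos: [0.4923, -0.0751, 0.2435]
contact_force: [-0.1, 0.5, -3.2]
tcp_pos: [0.4922, -0.075, 0.2423]
contact_force: [0.7, 0.6, -2.7]
```

```bash
python3 -m creep '[{"translation":[0,0,0.1],"delta_rot":[0,0,0],"jaw":1},{"translation":[0,0,0.1],"delta_rot":[0,0,0],"jaw":1}]'|egrep "tcp|cont"
python3 -m creep '[{"translation":[0,0,0.1],"delta_rot":[0,0,0],"jaw":1},{"translation":[0,0,0.1],"delta_rot":[0,0,0],"jaw":1}]'|egrep "tcp|cont"
```

```text
tcp_pos: [0.4921, -0.075, 0.2412]
contact_force: [-0.4, 0.8, -2.1]
tcp_pos: [0.4923, -0.0751, 0.2404]
contact_force: [0.1, 0.8, -0.9]
```

```bash
python3 -m creep '[{"translation":[0,0,0.1],"delta_rot":[0,0,0],"jaw":1},{"translation":[0,0,0.1],"delta_rot":[0,0,0],"jaw":1}]'|egrep "tcp|cont"
```

```text
tcp_pos: [0.4923, -0.0751, 0.2401]
contact_force: [-2.6, 0.7, 4.1]
```

```bash
python3 -m creep '[{"translation":[0,0,0],"delta_rot":[0,0,0],"jaw":0.25},{"translation":[0,0,0],"delta_rot":[0,0,0],"jaw":0.15},{"translation":[0,0,0],"delta_rot":[0,0,0],"jaw":0.1},{"translation":[0,0,0],"delta_rot":[0,0,0],"jaw":0},{"translation":[0,0,0],"delta_rot":[0,0,0],"jaw":0},{"translation":[0,0,0],"delta_rot":[0,0,0],"jaw":0},{"translation":[0,0,-1],"delta_rot":[0,0,0],"jaw":0},{"translation":[0,0,-3],"delta_rot":[0,0,0],"jaw":0},{"translation":[0,0,-6],"delta_rot":[0,0,0],"jaw":0},{"translation":[0,0,-9],"delta_rot":[0,0,0],"jaw":0},{"translation":[0,0,-9],"delta_rot":[0,0,0],"jaw":0}]'
python3 - <<'E'
from h import *
si=get_image("side");sc=get_image("scene")
f=lambda im,c:cv2.resize(im["frame"][c[1]:c[3],c[0]:c[2]][:,:,::-1],(400,400),interpolation=cv2.INTER_CUBIC)
cv2.imwrite("pics/pl.png",np.hstack([f(si,(280,170,400,290)),f(sc,(190,180,340,330))]))
go([.5235,.106,.28],-10)
E
```

```text
time: 20.3
tcp_pos: [0.4941, -0.0758, 0.3353]
tool_rot: [179.4, 0.1, 80.1]
contact_force: [0.9, -0.2, 0.7]
gripper_width: 0.999
grip_force: 0.0
go [18.38 -0.07  5.05] [ 1.200e-01 -8.000e-02  9.011e+01]
```

View pics/pl.png

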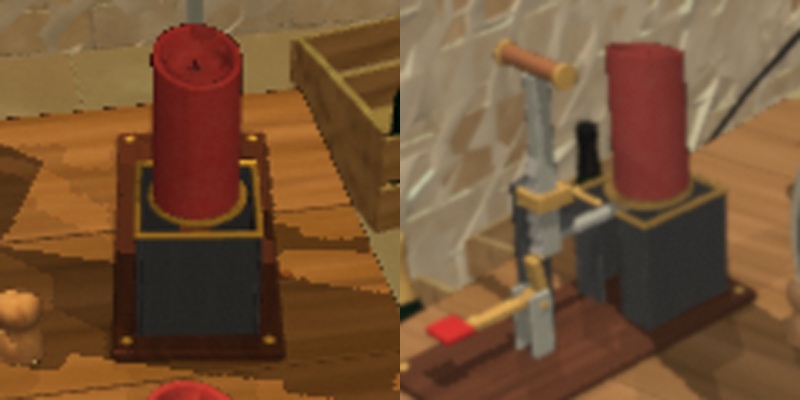

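The candle stands upright in the middle of the plate at the last tooth. Next is the pad.

```bash
python3 -m creep '[{"translation":[0,0,-1],"delta_rot":[0,0,0],"jaw":1},{"translation":[4,0,-1],"delta_rot":[0,0,0],"jaw":1},{"translation":[9,0,-1],"delta_rot":[0,0,0],"jaw":1},{"translation":[14,0,-1],"delta_rot":[0,0,0],"jaw":1},{"translation":[18.6,0,-1],"delta_rot":[0,0,0],"jaw":1},{"translation":[18.6,0,-1],"delta_rot":[0,0,0],"jaw":1},{"translation":[18.6,0,-1],"delta_rot":[0,0,0],"jaw":1},{"translation":[18.6,0,4],"delta_rot":[0,0,0],"jaw":1},{"translation":[18.6,0,9],"delta_rot":[0,0,0],"jaw":1},{"translation":[18.6,0,14],"delta_rot":[0,0,0],"jaw":1},{"translation":[18.6,0,18],"delta_rot":[0,0,0],"jaw":1},{"translation":[18.6,0,18.7],"delta_rot":[0,0,0],"jaw":1},{"translation":[18.6,0,18.7],"delta_rot":[0,0,0],"jaw":1},{"translation":[18.6,0,18.7],"delta_rot":[0,0,0],"jaw":1}]'
python3 -c "
from h import *
s=read_state();print(s['joints']);go([.524,.108,.1316],80)
im=get_image('wrist');print([(t,[(np.round(d['rect']).tolist(),round(d['score'],2)) for d in look_for(im,t)][:2]) for t in('pawl_pad','candle')])"
```

```text
time: 21.8
tcp_pos: [0.5259, 0.1076, 0.1449]
tool_rot: [179.8, -0.0, 80.1]
contact_force: [0.7, 0.2, 0.1]
gripper_width: 0.002
grip_force: 0.0
[-1.34680522e+00  1.38550955e+01  1.05327330e+02 -4.39545122e-03
  6.05837076e+01  8.59367925e+00]
go [ 0.01 -0.2   1.33] [ 0.23 -0.03  0.06]
[('pawl_pad', []), ('candle', [])]
```

```bash
python3 -m creep '[{"translation":[0,-0.2,0.6],"delta_rot":[0,0,0],"jaw":1},{"translation":[0,-0.2,1.2],"delta_rot":[0,0,0],"jaw":1},{"translation":[0,-0.2,1.2],"delta_rot":[0,0,0],"jaw":1}]'|egrep "tcp|cont"
python3 -m creep '[{"translation":[0,0,0.2],"delta_rot":[0,0,0],"jaw":1},{"translation":[0,0,0.4],"delta_rot":[0,0,0],"jaw":1},{"translation":[0,0,0.4],"delta_rot":[0,0,0],"jaw":1}]'|egrep "tcp|cont"
python3 -m creep '[{"translation":[0,0,0.2],"delta_rot":[0,0,0],"jaw":1},{"translation":[0,0,0.3],"delta_rot":[0,0,0],"jaw":1},{"translation":[0,0,0.3],"delta_rot":[0,0,0],"jaw":1}]'|egrep "tcp|cont"
```

```text
tcp_pos: [0.5224, 0.1087, 0.1302]
contact_force: [0.9, 2.0, 2.1]
tcp_pos: [0.5225, 0.1089, 0.1267]
contact_force: [0.9, 2.7, 2.4]
tcp_pos: [0.5225, 0.1089, 0.1236]
contact_force: [0.1, 5.7, 4.8]
```

```bash
python3 -m creep '[{"translation":[0,0,0.15],"delta_rot":[0,0,0],"jaw":1},{"translation":[0,0,0.3],"delta_rot":[0,0,0],"jaw":1},{"translation":[0,0,0.3],"delta_rot":[0,0,0],"jaw":1}]'|egrep "tcp|cont"
python3 - <<'E'
from h import *
im=get_image("side");print([(np.round(d["rect"]).tolist(),round(d["score"],2)) for d in look_for(im,"candle")])
im=get_image("scene");print([(np.round(d["rect"]).tolist(),round(d["score"],2)) for t in("bar_mid","candle") for d in look_for(im,t)])
E
```

```text
tcp_pos: [0.5225, 0.1088, 0.1206]
contact_force: [0.6, 5.2, 5.3]
[([255.0, 341.0, 34.0, 64.0], 0.73), ([322.0, 283.0, 29.0, 60.0], 0.68), ([323.0, 192.0, 31.0, 50.0], 0.56), ([275.0, 322.0, 25.0, 28.0], 0.51)]
[([229.0, 215.0, 42.0, 81.0], 0.91), ([270.0, 216.0, 29.0, 48.0], 0.83), ([420.0, 213.0, 10.0, 48.0], 0.75), ([348.0, 213.0, 22.0, 51.0], 0.75)]
```

It is sinking (candle top in the side view at row 192, was about 178). I'm holding the pad down.

```bash
python3 -m creep '[{"translation":[0,0,0.1],"delta_rot":[0,0,0],"jaw":1},{"translation":[0,0,0.1],"delta_rot":[0,0,0],"jaw":1},{"translation":[0,0,0.1],"delta_rot":[0,0,0],"jaw":1},{"translation":[0,0,0.1],"delta_rot":[0,0,0],"jaw":1},{"translation":[0,0,0.1],"delta_rot":[0,0,0],"jaw":1},{"translation":[0,0,0.1],"delta_rot":[0,0,0],"jaw":1},{"translation":[0,0,0.1],"delta_rot":[0,0,0],"jaw":1},{"translation":[0,0,0.1],"delta_rot":[0,0,0],"jaw":1},{"translation":[0,0,0.1],"delta_rot":[0,0,0],"jaw":1},{"translation":[0,0,0.1],"delta_rot":[0,0,0],"jaw":1},{"translation":[0,0,0.1],"delta_rot":[0,0,0],"jaw":1},{"translation":[0,0,0.1],"delta_rot":[0,0,0],"jaw":1},{"translation":[0,0,0.1],"delta_rot":[0,0,0],"jaw":1},{"translation":[0,0,0.1],"delta_rot":[0,0,0],"jaw":1},{"translation":[0,0,0.1],"delta_rot":[0,0,0],"jaw":1},{"translation":[0,0,0.1],"delta_rot":[0,0,0],"jaw":1},{"translation":[0,0,0.1],"delta_rot":[0,0,0],"jaw":1},{"translation":[0,0,0.1],"delta_rot":[0,0,0],"jaw":1}]'|egrep "tcp|cont"
python3 - <<'E'
from h import *
si=get_image("side");print([(np.round(d["rect"]).tolist(),round(d["score"],2)) for t in("candle","bar_mid") for d in look_for(si,t)])
sc=get_image("scene");print([(np.round(d["rect"]).tolist(),round(d["score"],2)) for t in("bar_mid","candle") for d in look_for(sc,t)])
for im in(si,sc): print(proj(im,[[.509,.0219,.159],[.4925,-.072,.144],[.4925,-.072,.156],[.4925,-.072,.095]]).round(1).tolist())
E
```

```text
tcp_pos: [0.5225, 0.1088, 0.1197]
contact_force: [1.4, 5.3, 5.3]
[([324.0, 282.0, 30.0, 63.0], 0.92), ([254.0, 339.0, 37.0, 66.0], 0.84), ([324.0, 205.0, 30.0, 37.0], 0.59), ([324.0, 181.0, 26.0, 27.0], 0.58), ([273.0, 322.0, 28.0, 30.0], 0.44)]
[([228.0, 233.0, 43.0, 76.0], 0.95), ([270.0, 230.0, 27.0, 31.0], 0.92), ([346.0, 212.0, 22.0, 52.0], 0.81), ([418.0, 217.0, 11.0, 42.0], 0.68)]
[[337.7, 182.2], [338.3, 211.4], [338.4, 206.7], [338.2, 229.7]]
[[241.9, 236.0], [281.7, 228.1], [281.4, 222.4], [282.6, 250.8]]
```

```bash
python3 -m creep '[{"translation":[0,0,0],"delta_rot":[0,0,0],"jaw":1},{"translation":[0,0,0],"delta_rot":[0,0,0],"jaw":1},{"translation":[0,0,0],"delta_rot":[0,0,0],"jaw":1},{"translation":[0,0,0],"delta_rot":[0,0,0],"jaw":1},{"translation":[0,0,0],"delta_rot":[0,0,0],"jaw":1},{"translation":[0,0,0],"delta_rot":[0,0,0],"jaw":1},{"translation":[0,0,0],"delta_rot":[0,0,0],"jaw":1},{"translation":[0,0,0],"delta_rot":[0,0,0],"jaw":1},{"translation":[0,0,0],"delta_rot":[0,0,0],"jaw":1},{"translation":[0,0,0],"delta_rot":[0,0,0],"jaw":1},{"translation":[0,0,0],"delta_rot":[0,0,0],"jaw":1},{"translation":[0,0,0],"delta_rot":[0,0,0],"jaw":1}]'|egrep "tcp|cont"
python3 - <<'E'
from h import *
si=get_image("side");print([(np.round(d["rect"]).tolist(),round(d["score"],2)) for t in("candle","bar_mid") for d in look_for(si,t)][2:4])
sc=get_image("scene");print([(np.round(d["rect"]).tolist(),round(d["score"],2)) for t in("bar_mid","candle") for d in look_for(sc,t)][:2])
E
python3 -m creep '[{"translation":[0,0,-1],"delta_rot":[0,0,0],"jaw":1},{"translation":[0,0,-3],"delta_rot":[0,0,0],"jaw":1},{"translation":[0,0,-7],"delta_rot":[0,0,0],"jaw":1},{"translation":[0,0,-12],"delta_rot":[0,0,0],"jaw":1},{"translation":[0,0,-16],"delta_rot":[0,0,0],"jaw":1},{"translation":[0,0,-18],"delta_rot":[0,0,0],"jaw":1},{"translation":[0,0,-18],"delta_rot":[0,0,0],"jaw":1},{"translation":[-10,0,-24],"delta_rot":[0,0,0],"jaw":1},{"translation":[-10,0,-24],"delta_rot":[0,0,0],"jaw":1},{"translation":[-10,0,-24],"delta_rot":[0,0,0],"jaw":1},{"translation":[-10,0,-24],"delta_rot":[0,0,0],"jaw":1},{"translation":[-10,0,-24],"delta_rot":[0,0,0],"jaw":1}]'
python3 - <<'E'
from h import *
np.set_printoptions(precision=4,suppress=True)
w=get_image("wrist");si=get_image("side")
for t in("bar_mid","candle","pawl_pad","stand","plate_top"):print(t,[(np.round(d["rect"]).tolist(),round(d["score"],2)) for d in look_for(w,t)][:2])
print("pred bar ends/pad/top",proj(w,[[.5417,.0165,.152],[.4761,.0273,.152],[.523,.1054,.059],[.4925,-.072,.142]]).round(1).tolist())
# brass cap ends and bar outline by color in side view
h=cv2.cvtColor(si["frame"],cv2.COLOR_RGB2HSV);m=((h[...,0]>=3)&(h[...,0]<=13)&(h[...,1]>140)&(h[...,2]>90))
r=m[165:200,318:360];ys,xs=np.nonzero(r);print("side bar rows",np.bincount(ys+165)[165:])
print(proj(si,[[.509,.0219,z] for z in(.152,.162,.174)]).round(1).tolist())
E
```

```text
tcp_pos: [0.5225, 0.1088, 0.1197]
contact_force: [1.1, 5.3, 5.4]
[([321.0, 286.0, 28.0, 62.0], 0.59), ([325.0, 184.0, 25.0, 22.0], 0.8)]
[([230.0, 230.0, 40.0, 76.0], 0.69), ([268.0, 230.0, 30.0, 40.0], 0.79)]
time: 28.2
tcp_pos: [0.5044, 0.0103, 0.3574]
tool_rot: [-179.8, -0.0, 80.1]
contact_force: [0.2, 0.8, -1.0]
gripper_width: 0.003
grip_force: 0.0
bar_mid [([288.0, 198.0, 85.0, 79.0], 0.71)]
candle [([298.0, 250.0, 59.0, 51.0], 0.85), ([317.0, 391.0, 18.0, 36.0], 0.64)]
pawl_pad [([317.0, 93.0, 26.0, 96.0], 0.65)]
stand [([274.0, 81.0, 107.0, 244.0], 0.88)]
plate_top [([286.0, 199.0, 90.0, 79.0], 0.65)]
pred bar ends/pad/top [[372.6, 213.3], [288.3, 214.1], [329.5, 105.1], [329.9, 314.7]]
side bar rows [ 0  0  0  0  0  0  0  0  0  0  0  0  0  0  0  0  0 25 25 25 25 24  0  0
  0  0  0  0  0  0  0  0  0  0  2]
[[337.7, 184.9], [337.7, 181.1], [337.8, 176.5]]
```

```bash
python3 - <<'E'
from h import *
np.set_printoptions(precision=4,suppress=True)
for n,(x0,x1,y0,y1) in(("side",(318,362,200,240)),("scene",(255,310,215,262))):
    im=get_image(n);h=cv2.cvtColor(im["frame"],cv2.COLOR_RGB2HSV)
    m=((h[...,0]<3)|(h[...,0]>170))&(h[...,1]>130)&(h[...,2]>50)
    for v in range(y0,y1,4):
        x=np.nonzero(m[v,x0:x1])[0]+x0
        if len(x)>4: print(n,v,x.min(),x.max(),(x.min()+x.max())/2)
    print(proj(im,[[.4925,-.072,z] for z in(.138,.12,.1)]).round(1).tolist())
    if n=="scene":
        x=np.argwhere(m[285:320,190:225]);print("pad",x.mean(0)+[285,190],len(x),proj(im,[[.523,.1054,.059],[.523,.1054,.05]]).round(1).tolist())
E
```

```text
side 208 329 347 338.0
side 212 328 349 338.5
side 216 327 350 338.5
side 220 326 351 338.5
side 224 326 350 338.0
side 228 326 349 337.5
side 232 327 350 338.5
side 236 327 351 339.0
[[338.3, 213.7], [338.3, 220.5], [338.2, 227.9]]
scene 231 276 289 282.5
scene 235 270 295 282.5
scene 239 271 294 282.5
scene 243 271 293 282.0
scene 247 272 296 284.0
scene 251 272 298 285.0
scene 255 271 292 281.5
[[281.8, 230.9], [282.1, 239.4], [282.5, 248.6]]
pad [304.0816 208.5306] 98 [[208.2, 301.5], [208.7, 305.9]]
```

```bash
python3 -c "
from workcell import *
print(close_job())"
```

```text
the job is handed in; nothing more can be done
None
```

The job is handed in, with no verdict returned. I raised the rail to its top stop at about 6 N, stood the farthest candle on the plate, and lowered it into the sleeve. The last images show it upright and centred with the rail down; the clock stood at about 28 of 72 s.

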